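# Seat the loose crank and wind the print press down

### The job

Take the loose crank out of its wooden parking block and seat it fully home on the square drive hidden at the bottom of the well on top of the small green press, feeling for the angle at which it drops in and never pressing hard. Then wind the crank gently clockwise (seen from above) until the press comes to its stop with the plate clamped on the lino block, and let go, leaving the crank upright in the press and the ink bottle and paint tubes alone.

Things in the scene. Friction and masses are not known exactly. Their poses are not given: they have to be found in the camera images.
- crank_hub (a point): Centre of the flat-sided dark hub of the loose crank, where it is gripped to carry and turn it. The hub is a block 26 mm along crank x, 22 mm along crank y (grip across this) and 38 mm high; this point is 102 mm above the underside of the foot, and the hub reaches 14 mm above it. Axes: z up along the stem; -x points along the arm to the red handle.
- crank_foot (a point): Centre of the underside of the crank's foot: a 16 mm square, 16 mm high, stepped down to 14.5 and 13 mm over its lowest 5 mm, sides parallel to crank x and y. Above it is a round stem, 22.6 mm diameter, up to the arm, whose underside is 70 mm above this point (the counterweight opposite the handle hangs to 65 mm). About 0.4 kg, balanced about the stem. It starts upright in the block.
- crank_handle (a point): Centre of the crank's upright red handle, a sleeve of 21 mm diameter and 48 mm height that spins freely on its pin, 75 mm from the stem's axis (at crank x = -75 mm) and 104 mm above the underside of the foot. Pinch it from above; the tool need not turn while winding.
- crank: The whole loose crank, steel with a red handle; origin at the centre of the underside of its foot, z up the stem, -x along the arm.
- holder: Wooden parking block 75 x 75 x 44 mm, fixed to the table, origin at the centre of its underside. The crank's stem stands in a round hole of 25 mm diameter and 34 mm depth in its middle, so it lifts straight up and out. Between it and the press stands a fixed open paint box whose raised lid reaches 250 mm above the table, at y = 0.16 to 0.22 m: carry the crank over it.
- press: Small green screw press fixed to the table: base 150 x 190 mm, pillars and a cross head whose top is 100 mm above the table (nuts on the pillars to 113 mm), origin at the centre of the base's underside, z up.
- press_mouth (a point): Centre of the mouth of the round drive well on top of the press, 140 mm above the table; the rim is 56 mm across outside. The mouth is a funnel, 40 mm wide, narrowing within 9 mm to a bore of 24 mm. The well's axis is vertical. When the crank is fully seated its foot's underside is 56 mm below this point and its arm's underside 14 mm above it.
- platen: Steel pressing plate, 62 x 115 x 10 mm, origin at the centre of its underside. Turning the crank clockwise lowers it 24 mm a turn against about 3 to 5 N at the handle; 130 to 240 degrees (and some 15 of play) to the screw's solid stop. Over the last 50 degrees it is pressed on the lino block by a stiff spring (1 to 2 N more at the handle). The screw stays where it is left.
- lino: Brown lino printing block, 75 x 100 x 9 mm, lying on the bed of the press under the plate, origin at the centre of its underside.
- ink: Dark ink bottle with a white cap, 44 mm wide, 92 mm high, standing on the table; origin at the centre of its underside. Leave it alone.
- ochre: Paint tube with an ochre band, 35 x 104 x 28 mm, lying on the table; origin at its underside. Leave it alone.
- redtube: Paint tube with a red band, 35 x 118 x 28 mm, lying on the table; origin at its underside. Leave it alone.
- drive (a point): On the well's axis 40 mm below the mouth, at the top of the hidden drive: a square socket 18 mm wide, 16 mm deep in the press's screw (this point stays). Its angle is unknown and repeats every 90 degrees; the foot drops in only within about 7 degrees of it, else it rests on the rim, its underside 42 to 44 mm below the mouth. Test with a light push, under 8 N; it does not turn the stiff screw.

How it is judged:
On the way, in this order (a step that is already met when the one before it is completed fails the run):
1. the crank is seated: its foot is down in the hidden square (z of crank_foot in the frame of press_mouth below -0.05 m and horizontal distance between crank_foot and press_mouth below 0.005 m and angle between crank's own z axis and vertical below 0.15 rad), for 0.2 s.
2. the plate is wound down on to the lino block with the crank in place (contact force between platen and lino above 12 N and z of crank_foot in the frame of press_mouth below -0.048 m), for 0.2 s.
At the end, for the whole second after the job is handed in: The screw is wound to its stop or within about 30 degrees of it, so that the plate presses the lino block with more than 12 N (about 35 N at the stop); the crank stands seated in the well (foot at least 48 mm below the mouth, within 5 mm of its axis, upright within 0.15 rad), let go and at rest (all of step 2 and horizontal distance between crank_foot and press_mouth below 0.005 m and angle between crank's own z axis and vertical below 0.15 rad and linear speed of crank below 0.02 m/s); the robot touches nothing.
It fails at once if the crank is pressed hard on the press before its foot enters the square (contact forces summed over 60 N) (contact force between crank and press above 60 N and z of crank_foot in the frame of press_mouth above -0.0475 m).
It fails at once if the crank is wrenched in the well (contact forces summed over 300 N; about 25 N at the handle) (contact force between crank and press above 300 N).
It fails at once if the ink bottle or a paint tube is disturbed (moved more than 3 cm) (distance of any of ink, ochre, redtube from where it was at the start of the episode above 0.03 m).
It also fails if it takes over 72 s, if anything falls off the work surface, if the arm or the gripper's body presses on something with over 40 N, if the wrist force passes 120 N, or if a joint passes its speed limit or range.

### The arm

A 6-joint arm with a two-finger parallel gripper is mounted at the origin on the work surface; the furniture and walls round the work are solid. World frame = base frame: x ahead of the robot, y to its left, z up, the work surface at z = 0. Lengths are in m, angles in rad, forces in N, time in s.
With the tool pointing down it reaches from about 0.3 to 0.85 m from the base axis. Payload 4.2 kg.
Tool frame: the origin (TCP) lies between the finger pads; the fingertips stand 14 mm ahead of it and the grasp point (between the pads) lies 5 mm behind it; z points along the fingers, y is the line along which they close (so a half turn about z gives the same grasp; the last joint's range is limited). The gripper opens to 91 mm and grips with 3 to 60 N. Pads are 32 mm wide; open, the fingers measure 118 mm over their backs; the gripper's body (76 mm by 178 mm) begins 60 mm behind the grasp point.
Start: joints at [1.252, 0.32, 1.565, -0, 1.257, -0.02], TCP at [0.169, 0.55, 0.228] pointing down, gripper open.
Joint ranges: [-3.11, 3.11], [-0.84, 2.01], [0.21, 2.61], [-1.34, 4.49], [0.05, 2.63], [-2.56, 2.56]. Speed limits (rad/s): [2.57, 2.57, 3.14, 3.14, 3.14, 3.14].

### API

Orientations are given as a unit quaternion [w, x, y, z].
In Python, from bench import telemetry, viewer, env gives the robot as it stands. The module is installed in compiled form; this text tells all that it offers.
- The arm moves only by the shell command python3 -m jog 'ROWS' [FORCE]. ROWS is a JSON object of lists of equal length, an entry for each row: "hand": the opening, from 0 (shut) to 1 (fully open); "dp": the shift along the tool's x, y, z in m, a list of three; "roll": the turn about the tool's z in rad. In form: {"hand": [hand, ...], "dp": [[tx, ty, tz], ...], "roll": [roll, ...]}. A call has exactly 10 rows; each row shifts and turns the commanded pose from where the row before left it, along the tool's axes as they then stand; what a row does not reach is not made up. A row lasts 1/10 s, in which the tool goes at most 50 mm and 8.59 degrees, less where a joint would pass 70% of its speed; a pose out of reach is approached as far as the arm can. A call is refused whole if a number of a shift passes 0.05 or a number of a turn 0.15, either way. A call with a gripper value outside its range is refused whole. The fingers move at their own pace and stop on an object; FORCE is the grip in N (left out, the last holds). Time passes only in rows, so rows that do not move let the fingers close, or fill a call up. It gives the time, the measured TCP pose, the force, the opening and the grip force at its end, in the units of the state.
- telemetry.read_state(): the state, without advancing time (a new reading comes with each control period).
- viewer.grab_frame(name): name is "scene" or "top"; returns the picture (420x560x3 uint8, red, green, blue); there is no depth.
- viewer.camera_params(name): a dict with "camera_matrix" (3x3 intrinsics, pixels), "k1" (the pictures are not rectified: a ray, as slopes to the right and down, at radius r is drawn at 1 + k1 r^2 times it, then the intrinsics apply), "extrinsics" (4x4, takes a point from world to camera coordinates). Camera axes: x right, y up, looking along -z (the intrinsics and any distortion apply to the point x, -y, -z); pixel columns grow to the right and rows downward; lengths in m; the calibration is good to about 2 mm. A picture is of the moment at which its call begins. camera_params takes no time and is no camera call.
- env.sign_off(): hands the job in; it is judged then, once.
The state is a dict: "clock": time; "q": joint angles; "qd": joint speeds; "joint_torque": joint torques, N m; "tcp_pos": TCP position; "ee_rot": TCP orientation; "ft_force": force on the tool from outside, world axes, zero at the start; "ft_torque": the same for the moment, N m; "finger_gap": opening from 0.0 (shut) to 1.0 (fully open); "gripper_force": force on a finger pad.
Only numpy, scipy, OpenCV 4.12 (cv2) and the standard library are available. Lean on these libraries where they do the work, as an engineer would, in place of code of your own. Each camera call takes 0.05 s, during which the arm holds its last target. There are 200 camera calls.

## Working session

There is one attempt and no reset: what is moved stays moved. The work goes in short steps, Python scripts to look and compute and a shell command to move; the robot and the scene stay as the last step left them, time stands still between calls to the robot, and variables do not carry over. Pictures are saved under pics/ and viewed, at most 10 in all, crops included, and the job is handed in when it is done.

```bash
mkdir -p pics
cat > h.py <<'E'
import numpy as np, cv2
from bench import telemetry, viewer, env
def snap(n,f):
    im=viewer.grab_frame(n); cv2.imwrite('pics/'+f,im[:,:,::-1]); return im
def proj(n,P):
    c=viewer.camera_params(n); K=np.array(c['camera_matrix']); E=np.array(c['extrinsics'])
    p=(E[:3,:3]@np.atleast_2d(P).T+E[:3,3:4]).T
    s=np.c_[p[:,0]/-p[:,2],-p[:,1]/-p[:,2]]; s=s*(1+c['k1']*(s**2).sum(1,keepdims=True))
    return np.c_[s*[K[0,0],K[1,1]]+K[:2,2]]
def at_z(n,uv,z):
    from scipy.optimize import least_squares
    return least_squares(lambda q:(proj(n,[q[0],q[1],z])[0]-uv),[0.4,0.2]).x.round(4)
def st():
    s=telemetry.read_state(); R=s['ee_rot']
    for k in ['clock','tcp_pos','ee_rot','ft_force','ft_torque','finger_gap','gripper_force','q']: print(k,np.round(s[k],4))
E
python3 - <<'E'
from h import *
for n in ['scene','top']: snap(n,n+'0.png'); c=viewer.camera_params(n); print(c)
st()
E
```

```text
{'camera_matrix': array([[535.54878927,   0.        , 282.76715289],
       [  0.        , 535.54878927, 212.51870017],
       [  0.        ,   0.        ,   1.        ]]), 'k1': -0.0038095893931019437, 'extrinsics': array([[-0.8973349 , -0.44111027, -0.01455353,  0.42192549],
       [ 0.28575946, -0.60580826,  0.74252131, -0.13081795],
       [-0.33635042,  0.66213147,  0.66966432, -1.46561341],
       [ 0.        ,  0.        ,  0.        ,  1.        ]])}
{'camera_matrix': array([[538.47187343,   0.        , 273.32649126],
       [  0.        , 538.47187343, 218.18117693],
       [  0.        ,   0.        ,   1.        ]]), 'k1': 0.03397763873620379, 'extrinsics': array([[-0.02069405, -0.99977159, -0.00534106,  0.09238794],
       [ 0.99725569, -0.0210212 ,  0.07098729, -0.42879971],
       [-0.07108336, -0.00385739,  0.99746292, -1.41527243],
       [ 0.        ,  0.        ,  0.        ,  1.        ]])}
clock 0.1
tcp_pos [0.1691 0.5491 0.2272]
ee_rot [-1.000e-04  1.488e-01  9.889e-01 -8.000e-04]
ft_force [-0.1309  0.3439 -0.1724]
ft_torque [ 0.0064 -0.0285  0.0498]
finger_gap 0.999
gripper_force 0.0
q [ 1.252   0.3202  1.5656 -0.      1.2574 -0.02  ]
```

View pics/scene0.png

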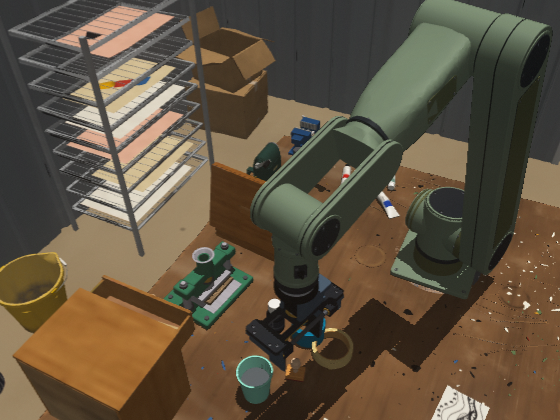

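View pics/top0.png

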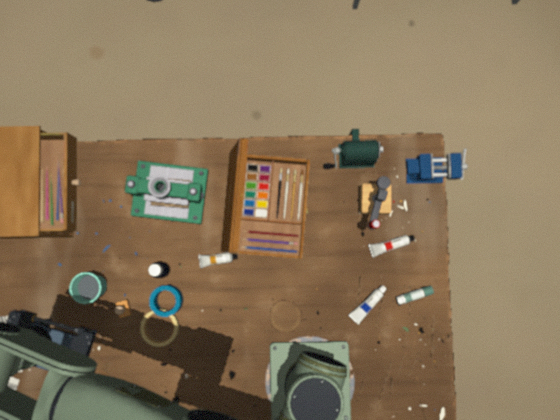

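The top view shows the press with its well mouth near (160,186), the crank in its block near (378,200) with its red handle near (375,224), and the paint box at (270,205). The ink bottle is at (157,270), the ochre tube at (217,260) and the red tube at (392,246). I'll enlarge the crank and the press.

Run:
```python
from h import *
im=cv2.imread('pics/top0.png')
a=cv2.resize(im[165:245,340:420],(480,480),interpolation=cv2.INTER_CUBIC)
b=cv2.resize(im[150:230,120:220][:, :53+0] if 0 else im[150:230,125:205],(480,480),interpolation=cv2.INTER_CUBIC)
c=np.hstack([a,b]); c=cv2.resize(c,(800,400)); cv2.imwrite('pics/crop0.png',c)
```

```text
(no output)
```

View pics/crop0.png

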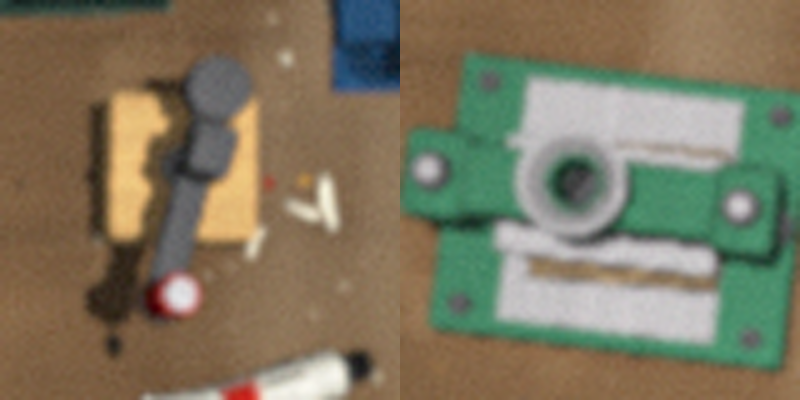

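Run:
```python
from h import *
hub=at_z('top',(382.4,194.6),.126); han=at_z('top',(376,223.8),.139); blk=at_z('top',(376.8,198.2),.044); cw=at_z('top',(383.6,182.6),.10)
print('hub',hub,'handle',han,'block',blk,'cw',cw,'len',np.hypot(*(hub-han)),'ang x',np.degrees(np.arctan2(*(hub-han)[::-1])))
m=at_z('top',(159.4,187.4),.14); n1=at_z('top',(130.6,184),.113); n2=at_z('top',(192.8,191),.113)
print('mouth',m,n1,n2,(n1+n2)/2,'rim w',.056/ (1.27/538))
print('press scene',proj('scene',[*m,.14]),'hub scene',proj('scene',[*hub,.126]))
R=telemetry.read_state()['ee_rot']
from scipy.spatial.transform import Rotation as Ro
M=Ro.from_quat(np.roll(R,-1)).as_matrix(); print(M.round(3))
im=cv2.imread('pics/scene0.png'); c=cv2.resize(im[235:315,160:260],(800,600) if 0 else (750,600),interpolation=cv2.INTER_CUBIC); cv2.imwrite('pics/crop1.png',c)
```

```text
hub [ 0.4751 -0.1857] handle [ 0.403  -0.1652] block [ 0.4751 -0.1872] cw [ 0.5081 -0.1949] len 0.07495772141680936 ang x -15.871899430955912
mouth [0.5027 0.3586] [0.5163 0.4357] [0.4956 0.2816] [0.50595 0.35865] rim w 23.72283464566929
press scene [[204.9659495  253.78735187]] hub scene [[307.12341311 144.61315161]]
[[-0.956  0.294 -0.   ]
 [ 0.294  0.956 -0.001]
 [ 0.    -0.002 -1.   ]]
```

View pics/crop1.png

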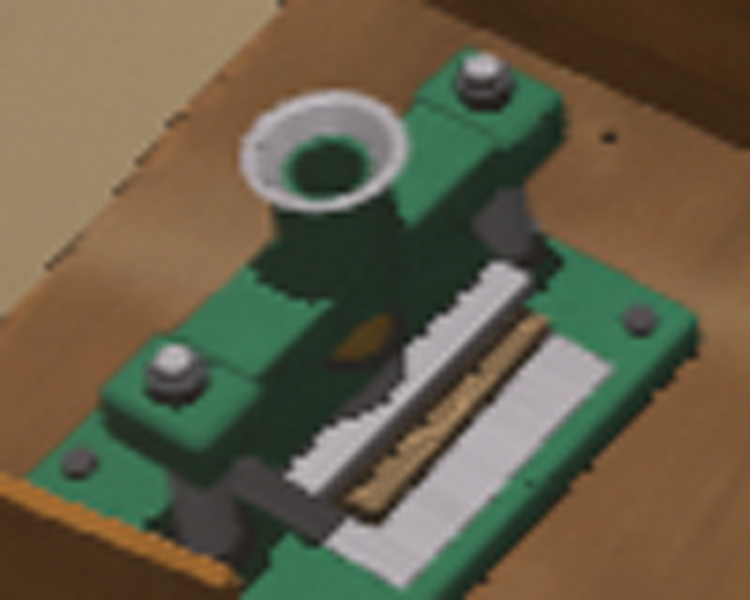

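The second view puts the rim centre near (203,255), 2 px from where the top estimate predicts it, so the two agree to a few mm. The crank checks out too: hub to handle measures 75.0 mm, and the hub is within 1.5 mm of the block centre. Next I move over the crank, staying high to clear the lid.

```bash
python3 -m jog '{"hand":[1,1,1,1,1,1,1,1,1,1],"dp":[[0,0,-0.05],[0,0,-0.05],[0,0,-0.05],[-0.0318,-0.0383,0],[-0.0318,-0.0383,0],[-0.0318,-0.0383,0],[-0.0318,-0.0383,0],[-0.0318,-0.0383,0],[-0.0318,-0.0383,0],[-0.0318,-0.0383,0]],"roll":[0,0,0,0,0,0,0,0,0,0]}' 20
python3 -m jog '{"hand":[1,1,1,1,1,1,1,1,1,1],"dp":[[-0.0318,-0.0383,0],[-0.0318,-0.0383,0],[-0.0318,-0.0383,0],[-0.0318,-0.0383,0],[-0.0318,-0.0383,0],[-0.0318,-0.0383,0],[-0.0318,-0.0383,0],[-0.0318,-0.0383,0],[-0.0318,-0.0383,0],[0,0,0]],"roll":[0,0,0,0,0,0,0,0,0,-0.02]}'
cat >> h.py <<'E'
def goto(p,yaw=None):
    """tool-frame shift from the measured pose to p; yaw error of tool y vs yaw (deg)"""
    from scipy.spatial.transform import Rotation as Ro
    s=telemetry.read_state(); M=Ro.from_quat(np.roll(s['ee_rot'],-1)).as_matrix()
    print('dp',(M.T@(np.array(p)-s['tcp_pos'])).round(4),'tooly',np.degrees(np.arctan2(M[1,1],M[0,1])).round(2),'tilt',np.degrees(np.arccos(-M[2,2])).round(2))
E
python3 - <<'E'
from h import *
print(at_z('scene',(203.3,255.3),.14)); st(); goto([.4751,-.1862,.109])
snap('scene','s1.png'); snap('top','t1.png')
im=cv2.imread('pics/s1.png'); print(proj('scene',[[.4751,-.186,.126],[.403,-.165,.139]]))
c=[cv2.resize(cv2.imread('pics/%s1.png'%k),(400,300)) for k in 'st']; cv2.imwrite('pics/c2.png',np.hstack(c))
E
```

```text
clock: 1.1
tcp_pos: [0.3031, 0.2258, 0.3777]
ee_rot: [0.0, 0.148, 0.989, -0.0]
ft_force: [1.2, -0.6, -0.2]
finger_gap: 1.0
gripper_force: 0.0
clock: 2.1
tcp_pos: [0.4765, -0.1907, 0.3757]
ee_rot: [-0.001, 0.141, 0.99, -0.001]
ft_force: [0.9, 0.1, 0.0]
finger_gap: 1.0
gripper_force: 0.0
[0.5036 0.3646]
clock 2.1
tcp_pos [ 0.4765 -0.1907  0.3757]
ee_rot [-1.200e-03  1.414e-01  9.900e-01 -6.000e-04]
ft_force [0.8773 0.1338 0.0444]
ft_torque [ 0.0369 -0.0227  0.0057]
finger_gap 1.0003
gripper_force 0.0
q [-0.4021  0.1644  1.4101 -0.0018  1.5691 -1.6891]
dp [0.002  0.0044 0.2667] tooly 73.74 tilt 0.15
[[307.16308585 144.56278283]
 [326.16183038 150.43237641]]
```

View pics/s1.png

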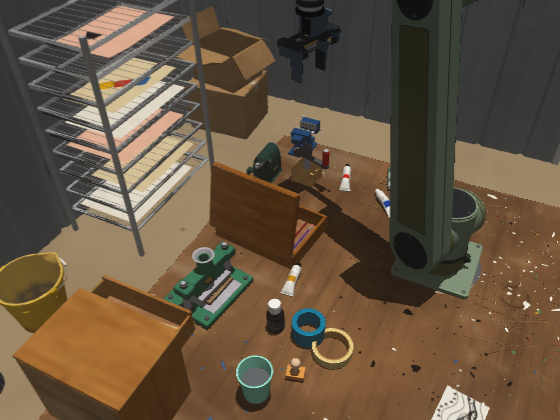

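The red handle shows at (325,150), which matches the predicted (326,150), so I can descend on the hub.

```bash
python3 -m jog '{"hand":[1,1,1,1,1,1,1,1,1,1],"dp":[[0.002,0.004,0.04],[0,0,0.045],[0,0,0.045],[0,0,0.045],[0,0,0.045],[0,0,0.025],[0,0,0.02],[0,0,0],[0,0,0],[0,0,0]],"roll":[0,0,0,0,0,0,0,0,0,0]}' 8
python3 - <<'E'
from h import *
goto([.4751,-.1862,.109]); im=snap('scene','s2.png'); im2=snap('top','t2.png')
a=cv2.resize(im[80:200,260:400],(400,343),interpolation=3);b=cv2.resize(im2[150:250,330:430],(400,400),interpolation=3)[:343]
cv2.imwrite('pics/c3.png',np.hstack([a,b])[:,:,::-1])
E
```

```text
clock: 3.2
tcp_pos: [0.4752, -0.1813, 0.1146]
ee_rot: [0.002, 0.139, 0.99, -0.0]
ft_force: [0.1, -0.5, 0.8]
finger_gap: 0.998
gripper_force: 0.0
dp [-0.0012 -0.0048  0.0056] tooly 74.07 tilt 0.18
```

View pics/c3.png

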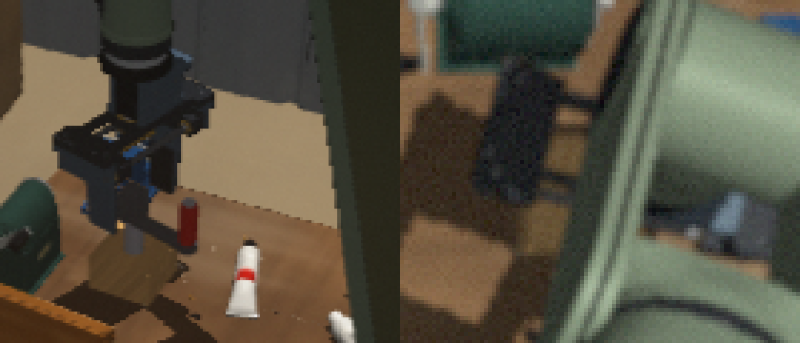

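The fingers straddle the hub and the handle is clear. I'll take out the small offset and close lightly.

```bash
python3 -m jog '{"hand":[1,1,0,0,0,0,0,0,0,0],"dp":[[-0.001,-0.0048,0.004],[0,0,0],[0,0,0],[0,0,0],[0,0,0],[0,0,0],[0,0,0],[0,0,0],[0,0,0],[0,0,0]],"roll":[0,0,0,0,0,0,0,0,0,0]}' 8
python3 -c "
from h import *
goto([.4751,-.1862,.11]);st()"
```

```text
clock: 4.3
tcp_pos: [0.474, -0.1863, 0.1089]
ee_rot: [0.0, 0.139, 0.99, 0.0]
ft_force: [-1.4, 0.6, 0.1]
finger_gap: 0.328
gripper_force: 0.0
dp [-0.001   0.0005 -0.0011] tooly 74.03 tilt 0.01
clock 4.3
tcp_pos [ 0.474  -0.1863  0.1089]
ee_rot [0.000e+00 1.389e-01 9.903e-01 1.000e-04]
ft_force [-1.3612  0.5756  0.1358]
ft_torque [ 0.0195 -0.0322  0.0156]
finger_gap 0.3282
gripper_force 0.0
q [-3.9730e-01  3.2760e-01  1.8857e+00  1.0000e-04  9.2830e-01 -1.6894e+00]
```

```bash
python3 -m jog '{"hand":[0,0,0,0,0,0,0,0,0,0],"dp":[[0,0,0],[0,0,0],[0,0,0],[0,0,0],[0,0,0],[0,0,0],[0,0,0],[0,0,0],[0,0,0],[0,0,0]],"roll":[0,0,0,0,0,0,0,0,0,0]}' 30
python3 -c "
from h import *
goto([.4751,-.1862,.11]);st()"
```

```text
clock: 5.3
tcp_pos: [0.474, -0.186, 0.1089]
ee_rot: [-0.0, 0.139, 0.99, 0.0]
ft_force: [1.6, 4.7, -0.5]
finger_gap: 0.239
gripper_force: 29.9
dp [-0.0012  0.0001 -0.0011] tooly 74.01 tilt 0.05
clock 5.3
tcp_pos [ 0.474  -0.186   0.1089]
ee_rot [-1.000e-04  1.391e-01  9.903e-01  5.000e-04]
ft_force [ 1.6049  4.7433 -0.5404]
ft_torque [ 1.2092 -0.3662  0.0299]
finger_gap 0.2393
gripper_force 29.8892
q [-3.9710e-01  3.2760e-01  1.8859e+00  1.1000e-03  9.2850e-01 -1.6893e+00]
```

```bash
python3 -m jog '{"hand":[0,0,0,0,0,0,0,0,0,0],"dp":[[0,0,-0.01],[0,0,-0.03],[0,0,-0.045],[0,0,-0.05],[0,0,-0.05],[0,0,-0.05],[0,0,-0.05],[0.0111,0.0485,0],[0.0111,0.0485,0],[0.0111,0.0485,0]],"roll":[0,0,0,0,0,0,0,0,0,0]}' 30
python3 -m jog '{"hand":[0,0,0,0,0,0,0,0,0,0],"dp":[[0.0111,0.0485,0],[0.0111,0.0485,0],[0.0111,0.0485,0],[0.0111,0.0485,0],[0.0111,0.0485,0],[0.0111,0.0485,0],[0.0111,0.0485,0],[0.0111,0.0485,0],[0,0,0],[0,0,0]],"roll":[0,0,0,0,0,0,0,0,0,0]}' 30
python3 - <<'E'
from h import *
goto([.505,.36,.289]); st()
a=snap('scene','s4.png');b=snap('top','t4.png')
u=proj('scene',[.504,.36,.2])[0].astype(int);v=proj('top',[.504,.36,.2])[0].astype(int);print(u,v)
a=a[max(0,u[1]-90):u[1]+60,u[0]-75:u[0]+75];b=b[v[1]-50:v[1]+50,v[0]-50:v[0]+50]
cv2.imwrite('pics/c4.png',np.hstack([cv2.resize(x,(400,400),interpolation=3) for x in(a,b)])[:,:,::-1])
E
```

```text
clock: 6.3
tcp_pos: [0.4816, -0.0376, 0.3938]
ee_rot: [0.0, 0.14, 0.99, -0.002]
ft_force: [0.8, -0.1, -3.5]
finger_gap: 0.238
gripper_force: 30.0
clock: 7.3
tcp_pos: [0.5038, 0.3601, 0.3922]
ee_rot: [-0.0, 0.138, 0.99, -0.002]
ft_force: [0.3, -0.5, -3.9]
finger_gap: 0.24
gripper_force: 30.0
dp [-0.0012  0.0007  0.1032] tooly 74.09 tilt 0.24
clock 7.3
tcp_pos [0.5038 0.3601 0.3922]
ee_rot [-2.000e-04  1.384e-01  9.904e-01 -2.100e-03]
ft_force [ 0.2855 -0.5281 -3.8591]
ft_torque [-0.0427 -0.0149  0.0046]
finger_gap 0.2399
gripper_force 29.9993
q [ 0.6035  0.3497  1.1186 -0.0029  1.6764 -0.69  ]
[201 236] [153 183]
```

View pics/c4.png

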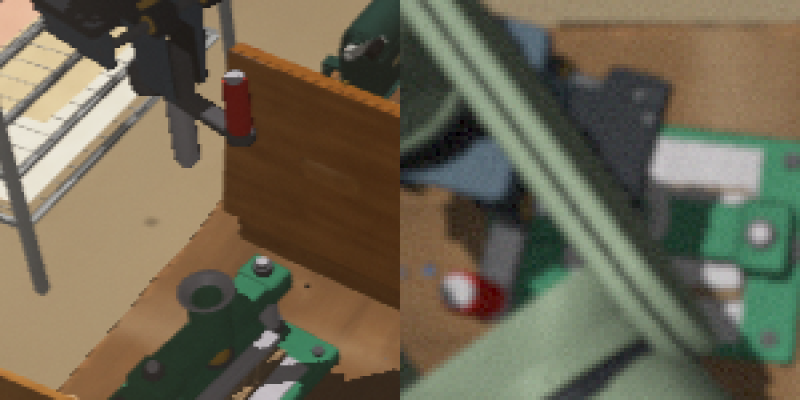

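Run:
```python
from h import *
print(at_z('scene',(195.75,205.5),.293), at_z('scene',(203.3,255.6),.14))
t=np.radians(-15.9); h=np.array([.5038,.3601])-.075*np.array([np.cos(t),np.sin(t)])
print('handle pred',h,'top meas',at_z('top',(118,206),.421),'scene meas',at_z('scene',(126+234*.375,146+76*.375),.421))
print(proj('scene',[[.5038,.3601,.293]]))
```

```text
[0.5081 0.3568] [0.5031 0.3655]
handle pred [0.4316694  0.38064694] top meas [0.4312 0.3768] scene meas [0.4327 0.3777]
[[196.55593796 206.91810898]]
```

Run:
```python
from h import *
print(at_z('scene',(202.8,254.8),.14),at_z('top',(159,186.9),.14))
goto([.5025,.3615,.233])
```

```text
[0.5056 0.3637] [0.5039 0.3596]
dp [0.0021 0.0027 0.1606] tooly 73.96 tilt 0.13
```

```bash
python3 -m jog '{"hand":[0,0,0,0,0,0,0,0,0,0],"dp":[[0.001,0.003,0.03],[0,0,0.045],[0,0,0.045],[0,0,0.02],[0,0,0.01],[0,0,0.003],[0,0,0.003],[0,0,0.002],[0,0,0.002],[0,0,0]],"roll":[0,0,0,0,0,0,0,0,0,0]}' 30
python3 -c "
from h import *
goto([.504,.362,.233]);st()"
```

```text
clock: 8.4
tcp_pos: [0.5034, 0.3634, 0.2344]
ee_rot: [0.0, 0.139, 0.99, 0.0]
ft_force: [-0.4, -0.4, -3.3]
finger_gap: 0.24
gripper_force: 30.0
dp [-0.001  -0.0012  0.0014] tooly 74.03 tilt 0.05
clock 8.4
tcp_pos [0.5034 0.3634 0.2344]
ee_rot [3.000e-04 1.389e-01 9.903e-01 3.000e-04]
ft_force [-0.3924 -0.3556 -3.2793]
ft_torque [-0.0079  0.0614  0.0117]
finger_gap 0.2396
gripper_force 29.9994
q [ 0.6068  0.3883  1.4435 -0.      1.3089 -0.6853]
```

```bash
python3 -m jog '{"hand":[0,0,0,0,0,0,0,0,0,0],"dp":[[0,-0.001,0.001],[0,0,0.001],[0,0,0.001],[0,0,0.001],[0,0,0],[0,0,0],[0,0,0],[0,0,0],[0,0,0],[0,0,0]],"roll":[0,0,0,0,0,0,0,0,0,0]}' 30
python3 -c "
from h import *
st()"
```

```text
clock: 9.4
tcp_pos: [0.503, 0.3623, 0.23]
ee_rot: [0.0, 0.139, 0.99, 0.0]
ft_force: [-0.0, -0.1, -3.6]
finger_gap: 0.239
gripper_force: 30.0
clock 9.4
tcp_pos [0.503  0.3623 0.23  ]
ee_rot [0.000e+00 1.390e-01 9.903e-01 1.000e-04]
ft_force [-0.047  -0.1222 -3.6297]
ft_torque [0.0237 0.0135 0.0564]
finger_gap 0.2386
gripper_force 29.9994
q [ 6.0570e-01  3.8960e-01  1.4526e+00  1.0000e-04  1.2992e+00 -6.8630e-01]
```

No contact yet, so I continue down.

```bash
python3 -m jog '{"hand":[0,0,0,0,0,0,0,0,0,0],"dp":[[0,0,0.001],[0,0,0.001],[0,0,0.001],[0,0,0.001],[0,0,0.001],[0,0,0],[0,0,0],[0,0,0],[0,0,0],[0,0,0]],"roll":[0,0,0,0,0,0,0,0,0,0]}' 30
python3 -c "
from h import *
st()"|tail -5
```

```text
clock: 10.4
tcp_pos: [0.503, 0.3624, 0.2251]
ee_rot: [0.0, 0.139, 0.99, 0.0]
ft_force: [0.3, 0.4, -0.8]
finger_gap: 0.24
gripper_force: 30.0
ft_force [ 0.2598  0.4467 -0.8373]
ft_torque [-0.0463 -0.0215  0.005 ]
finger_gap 0.2404
gripper_force 29.9998
q [ 6.0570e-01  3.9230e-01  1.4608e+00  1.0000e-04  1.2881e+00 -6.8630e-01]
```

```bash
python3 -m jog '{"hand":[0,0,0,0,0,0,0,0,0,0],"dp":[[0,0,0.001],[0,0,0.001],[0,0,0.001],[0,0,0],[0,0,0],[0,0,0],[0,0,0],[0,0,0],[0,0,0],[0,0,0]],"roll":[0,0,0,0,0,0,0,0,0,0]}' 30
python3 -c "
from h import *
st()"|tail -5
```

```text
clock: 11.4
tcp_pos: [0.5032, 0.3625, 0.222]
ee_rot: [0.0, 0.139, 0.99, 0.0]
ft_force: [4.2, 2.9, -4.2]
finger_gap: 0.24
gripper_force: 30.0
ft_force [ 4.1821  2.8577 -4.1506]
ft_torque [ 0.5323 -0.8376 -0.016 ]
finger_gap 0.2398
gripper_force 30.0006
q [ 0.6057  0.3942  1.4657  0.      1.2808 -0.6864]
```

```bash
python3 -m jog '{"hand":[0,0,0,0,0,0,0,0,0,0],"dp":[[-0.0008,0.001,0],[0,0,0],[0,0,0.001],[0,0,0.001],[0,0,0],[0,0,0],[0,0,0],[0,0,0],[0,0,0],[0,0,0]],"roll":[0,0,0,0,0,0,0,0,0,0]}' 30
python3 -c "
from h import *
st()"|tail -5
```

```text
clock: 12.4
tcp_pos: [0.5038, 0.363, 0.2199]
ee_rot: [-0.0, 0.139, 0.99, -0.0]
ft_force: [0.6, 0.1, -3.2]
finger_gap: 0.238
gripper_force: 30.0
ft_force [ 0.6147  0.0552 -3.1684]
ft_torque [ 0.0784 -0.1669 -0.0216]
finger_gap 0.238
gripper_force 29.9994
q [ 6.0570e-01  3.9740e-01  1.4661e+00  1.0000e-04  1.2786e+00 -6.8630e-01]
```

```bash
python3 -m jog '{"hand":[0,0,0,0,0,0,0,0,0,0],"dp":[[-0.0001,0,0.0015],[0,0,0.0015],[0,0,0.0015],[0,0,0.0015],[0,0,0.0015],[0,0,0.0015],[0,0,0],[0,0,0],[0,0,0],[0,0,0]],"roll":[0,0,0,0,0,0,0,0,0,0]}' 30
python3 -c "
from h import *
st()"|tail -5
```

```text
clock: 13.4
tcp_pos: [0.5042, 0.3629, 0.2108]
ee_rot: [0.0, 0.139, 0.99, -0.0]
ft_force: [1.0, -0.8, -3.9]
finger_gap: 0.24
gripper_force: 30.0
ft_force [ 1.0123 -0.8357 -3.8665]
ft_torque [-0.0738 -0.3744 -0.0745]
finger_gap 0.2404
gripper_force 29.9993
q [ 6.0550e-01  4.0300e-01  1.4803e+00 -2.0000e-04  1.2583e+00 -6.8640e-01]
```

```bash
python3 -m jog '{"hand":[0,0,0,0,0,0,0,0,0,0],"dp":[[-0.0003,0,0.0015],[0,0,0.0015],[0,0,0.0015],[0,0,0.0015],[0,0,0.0015],[0,0,0.0015],[0,0,0.0015],[0,0,0],[0,0,0],[0,0,0]],"roll":[0,0,0,0,0,0,0,0,0,0]}' 30
python3 -c "
from h import *
st()"|tail -5
```

```text
clock: 14.4
tcp_pos: [0.5044, 0.3629, 0.2003]
ee_rot: [-0.0, 0.139, 0.99, -0.0]
ft_force: [1.2, -0.6, -3.0]
finger_gap: 0.24
gripper_force: 30.0
ft_force [ 1.2031 -0.5595 -3.047 ]
ft_torque [-0.0388 -0.3541  0.0407]
finger_gap 0.2396
gripper_force 29.9993
q [ 0.6052  0.41    1.4963 -0.      1.2354 -0.6868]
```

Next, steps of 0.5 mm toward the drive rim, with first contact expected at TCP z near 0.196.

```bash
python3 -m jog '{"hand":[0,0,0,0,0,0,0,0,0,0],"dp":[[-0.0003,0,0.001],[0,0,0.001],[0,0,0.0005],[0,0,0.0005],[0,0,0.0005],[0,0,0],[0,0,0],[0,0,0],[0,0,0],[0,0,0]],"roll":[0,0,0,0,0,0,0,0,0,0]}' 30
python3 -c "
from h import *
st()"|tail -5
```

```text
clock: 15.4
tcp_pos: [0.5046, 0.3629, 0.1969]
ee_rot: [-0.0, 0.139, 0.99, 0.0]
ft_force: [0.5, 0.7, -2.3]
finger_gap: 0.239
gripper_force: 30.0
ft_force [ 0.4775  0.665  -2.3467]
ft_torque [-0.0831  0.0268 -0.0074]
finger_gap 0.2387
gripper_force 29.9995
q [ 6.0490e-01  4.1240e-01  1.5012e+00  2.0000e-04  1.2282e+00 -6.8720e-01]
```

```bash
python3 -m jog '{"hand":[0,0,0,0,0,0,0,0,0,0],"dp":[[0,0,0.0005],[0,0,0.0005],[0,0,0.0005],[0,0,0],[0,0,0],[0,0,0],[0,0,0],[0,0,0],[0,0,0],[0,0,0]],"roll":[0,0,0,0,0,0,0,0,0,0]}' 30
python3 -c "
from h import *
st()"|tail -5
```

```text
clock: 16.4
tcp_pos: [0.5048, 0.3629, 0.1955]
ee_rot: [0.0, 0.139, 0.99, 0.0]
ft_force: [1.2, 0.8, -1.4]
finger_gap: 0.237
gripper_force: 30.0
ft_force [ 1.1595  0.7509 -1.4255]
ft_torque [-0.0683 -0.1778  0.0046]
finger_gap 0.2366
gripper_force 29.9997
q [ 6.0480e-01  4.1330e-01  1.5033e+00 -1.0000e-04  1.2246e+00 -6.8720e-01]
```

```bash
python3 -m jog '{"hand":[0,0,0,0,0,0,0,0,0,0],"dp":[[-0.0003,0,0.0005],[0,0,0.0005],[0,0,0],[0,0,0],[0,0,0],[0,0,0],[0,0,0],[0,0,0],[0,0,0],[0,0,0]],"roll":[0,0,0,0,0,0,0,0,0,0]}' 30
python3 -c "
from h import *
st()"|tail -5
```

```text
clock: 17.4
tcp_pos: [0.505, 0.3628, 0.1947]
ee_rot: [0.0, 0.139, 0.99, 0.0]
ft_force: [-0.6, -1.2, 4.5]
finger_gap: 0.237
gripper_force: 30.0
ft_force [-0.6007 -1.2089  4.5224]
ft_torque [-0.1108  0.2672 -0.0182]
finger_gap 0.2368
gripper_force 30.0009
q [ 6.0450e-01  4.1410e-01  1.5042e+00  1.0000e-04  1.2229e+00 -6.8760e-01]
```

Contact at TCP z near 0.195, on the drive's rim as predicted. Now I turn about 10° per call under this light preload and watch for the force to release.

```bash
python3 -m jog '{"hand":[0,0,0,0,0,0,0,0,0,0],"dp":[[0,0,-0.0001],[0,0,0],[0,0,0],[0,0,0],[0,0,0],[0,0,0],[0,0,0],[0,0,0],[0,0,0],[0,0,0]],"roll":[0.035,0.035,0.035,0.035,0.035,0,0,0,0,0]}' 30
python3 -c "
from h import *
st()"|tail -5
```

```text
clock: 18.4
tcp_pos: [0.505, 0.3629, 0.194]
ee_rot: [-0.0, 0.225, 0.974, -0.0]
ft_force: [1.9, 1.6, -3.8]
finger_gap: 0.235
gripper_force: 30.0
ft_force [ 1.8638  1.5811 -3.7627]
ft_torque [ 0.3583 -0.299   0.0225]
finger_gap 0.2349
gripper_force 29.9995
q [ 6.0450e-01  4.1490e-01  1.5048e+00  2.0000e-04  1.2222e+00 -5.1270e-01]
```

```bash
python3 -m jog '{"hand":[0,0,0,0,0,0,0,0,0,0],"dp":[[-0.0001,0.0004,0.0005],[0,0,0.0005],[0,0,0.0005],[0,0,0],[0,0,0],[0,0,0],[0,0,0],[0,0,0],[0,0,0],[0,0,0]],"roll":[0,0,0,0,0,0,0,0,0,0]}' 30
python3 -c "
from h import *
st()"|tail -5
```

```text
clock: 19.4
tcp_pos: [0.5052, 0.363, 0.1932]
ee_rot: [-0.0, 0.225, 0.974, -0.0]
ft_force: [-1.9, -0.7, 1.2]
finger_gap: 0.241
gripper_force: 30.0
ft_force [-1.854  -0.6519  1.2406]
ft_torque [-0.2068  0.2928 -0.0699]
finger_gap 0.2405
gripper_force 30.0006
q [ 0.6046  0.4157  1.5055 -0.      1.2204 -0.5124]
```

```bash
python3 -m jog '{"hand":[0,0,0,0,0,0,0,0,0,0],"dp":[[0,0,0],[0,0,0],[0,0,0],[0,0,0],[0,0,0],[0,0,0],[0,0,0],[0,0,0],[0,0,0],[0,0,0]],"roll":[0.03,0.03,0.03,0.03,0,0,0,0,0,0]}' 30
python3 -c "
from h import *
st()"|tail -5
```

```text
clock: 20.4
tcp_pos: [0.5052, 0.3631, 0.1931]
ee_rot: [-0.0, 0.283, 0.959, 0.0]
ft_force: [-0.3, -0.4, -3.1]
finger_gap: 0.242
gripper_force: 30.0
ft_force [-0.3355 -0.3748 -3.0968]
ft_torque [-0.0102  0.0384  0.0056]
finger_gap 0.2416
gripper_force 29.9994
q [ 6.0460e-01  4.1590e-01  1.5056e+00  1.0000e-04  1.2200e+00 -3.9250e-01]
```

Released again. Pushing lightly to test it.

```bash
python3 -m jog '{"hand":[0,0,0,0,0,0,0,0,0,0],"dp":[[0,0,0.0005],[0,0,0.0005],[0,0,0.0005],[0,0,0],[0,0,0],[0,0,0],[0,0,0],[0,0,0],[0,0,0],[0,0,0]],"roll":[0,0,0,0,0,0,0,0,0,0]}' 30
python3 -c "
from h import *
st()"|tail -5
```

```text
clock: 21.4
tcp_pos: [0.5052, 0.3631, 0.1915]
ee_rot: [-0.0, 0.283, 0.959, 0.0]
ft_force: [0.0, -0.0, -3.9]
finger_gap: 0.239
gripper_force: 30.0
ft_force [ 0.0429 -0.0197 -3.9094]
ft_torque [-0.0719  0.0379  0.0743]
finger_gap 0.2386
gripper_force 29.9994
q [ 6.0460e-01  4.1690e-01  1.5079e+00  1.0000e-04  1.2168e+00 -3.9240e-01]
```

It is past the rim level with no force, so it has dropped into the square. Lowering further.

```bash
python3 -m jog '{"hand":[0,0,0,0,0,0,0,0,0,0],"dp":[[0,0,0.001],[0,0,0.001],[0,0,0.001],[0,0,0.001],[0,0,0.001],[0,0,0.001],[0,0,0],[0,0,0],[0,0,0],[0,0,0]],"roll":[0,0,0,0,0,0,0,0,0,0]}' 30
python3 -c "
from h import *
st()"|tail -5
```

```text
clock: 22.4
tcp_pos: [0.5052, 0.3631, 0.1856]
ee_rot: [0.0, 0.283, 0.959, 0.0]
ft_force: [-0.0, 0.3, -3.5]
finger_gap: 0.24
gripper_force: 30.0
ft_force [-0.0401  0.3077 -3.4739]
ft_torque [-0.0671 -0.0067  0.0108]
finger_gap 0.2397
gripper_force 29.9994
q [ 0.6046  0.421   1.5168  0.      1.2037 -0.3924]
```

```bash
python3 -m jog '{"hand":[0,0,0,0,0,0,0,0,0,0],"dp":[[0,0,0.0005],[0,0,0.0005],[0,0,0.0005],[0,0,0.0005],[0,0,0.0005],[0,0,0.0005],[0,0,0],[0,0,0],[0,0,0],[0,0,0]],"roll":[0,0,0,0,0,0,0,0,0,0]}' 30
python3 -c "
from h import *
st()"|tail -5
```

```text
clock: 23.4
tcp_pos: [0.5053, 0.3631, 0.1831]
ee_rot: [0.0, 0.283, 0.959, 0.0]
ft_force: [-1.1, -1.4, 1.4]
finger_gap: 0.237
gripper_force: 30.0
ft_force [-1.1037 -1.3937  1.4119]
ft_torque [-0.2461  0.3622  0.0035]
finger_gap 0.2368
gripper_force 30.001
q [ 0.6046  0.4227  1.5208  0.      1.1976 -0.3924]
```

It is seated: firm at TCP z = 0.183, 12 mm below the rim contact. Next I wind by the hub in modest steps, watching torque and side force.

```bash
python3 -m jog '{"hand":[0,0,0,0,0,0,0,0,0,0],"dp":[[0,0,-0.0003],[0,0,0],[0,0,0],[0,0,0],[0,0,0],[0,0,0],[0,0,0],[0,0,0],[0,0,0],[0,0,0]],"roll":[0.05,0.05,0.05,0.05,0.05,0.05,0.05,0.05,0,0]}' 30
python3 -c "
from h import *
st()"|tail -5
```

```text
clock: 24.4
tcp_pos: [0.5053, 0.3631, 0.1831]
ee_rot: [0.0, 0.467, 0.884, 0.0]
ft_force: [-0.2, -1.3, 1.8]
finger_gap: 0.241
gripper_force: 30.0
ft_force [-0.1964 -1.3256  1.8275]
ft_torque [-0.2972  0.2737  0.2337]
finger_gap 0.2409
gripper_force 30.0007
q [ 6.0470e-01  4.2280e-01  1.5206e+00 -1.0000e-04  1.1979e+00  6.4000e-03]
```

```bash
python3 -m jog '{"hand":[0,0,0,0,0,0,0,0,0,0],"dp":[[0,0,-0.0004],[0,0,0],[0,0,0],[0,0,0],[0,0,0],[0,0,0],[0,0,0],[0,0,0],[0,0,0],[0,0,0]],"roll":[0.06,0.06,0.06,0.06,0.06,0.06,0.06,0.06,0,0]}' 30
python3 -c "
from h import *
st()"|tail -5
```

```text
clock: 25.4
tcp_pos: [0.5055, 0.3632, 0.1831]
ee_rot: [0.0, 0.664, 0.748, 0.0]
ft_force: [0.1, -0.5, -1.1]
finger_gap: 0.24
gripper_force: 30.0
ft_force [ 0.1113 -0.4589 -1.1059]
ft_torque [-0.1254 -0.0023  0.2219]
finger_gap 0.2405
gripper_force 30.0
q [ 6.0460e-01  4.2300e-01  1.5203e+00 -1.0000e-04  1.1978e+00  4.8600e-01]
```

```bash
python3 -m jog '{"hand":[0,0,0,0,0,0,0,0,0,0],"dp":[[0,0,0],[0,0,0],[0,0,0],[0,0,0],[0,0,0],[0,0,0],[0,0,0],[0,0,0],[0,0,0],[0,0,0]],"roll":[0.06,0.06,0.06,0.06,0.06,0.06,0.06,0.06,0,0]}' 30
python3 -c "
from h import *
st()"|tail -5
```

```text
clock: 26.4
tcp_pos: [0.5057, 0.3631, 0.1831]
ee_rot: [0.0, 0.823, 0.569, 0.0]
ft_force: [1.6, -1.0, -2.8]
finger_gap: 0.243
gripper_force: 30.0
ft_force [ 1.6484 -0.9854 -2.8468]
ft_torque [-0.1519 -0.3022  0.2109]
finger_gap 0.2431
gripper_force 29.9997
q [ 6.0450e-01  4.2300e-01  1.5202e+00 -4.0000e-04  1.1977e+00  9.6580e-01]
```

```bash
python3 -m jog '{"hand":[0,0,0,0,0,0,0,0,0,0],"dp":[[0,0,0],[0,0,0],[0,0,0],[0,0,0],[0,0,0],[0,0,0],[0,0,0],[0,0,0],[0,0,0],[0,0,0]],"roll":[0.06,0.06,0.06,0.06,0.06,0.06,0.06,0.06,0,0]}' 30
python3 -c "
from h import *
st()"|tail -5
```

```text
clock: 27.4
tcp_pos: [0.5057, 0.363, 0.1831]
ee_rot: [0.0, 0.934, 0.357, 0.0]
ft_force: [2.5, -1.7, -3.6]
finger_gap: 0.24
gripper_force: 30.0
ft_force [ 2.4947 -1.6521 -3.6026]
ft_torque [-0.2868 -0.5594  0.0977]
finger_gap 0.24
gripper_force 29.9999
q [ 6.0440e-01  4.2300e-01  1.5202e+00 -7.0000e-04  1.1976e+00  1.4457e+00]
```

```bash
python3 -m jog '{"hand":[0,0,0,0,0,0,0,0,0,0],"dp":[[0,0,0],[0,0,0],[0,0,0],[0,0,0],[0,0,0],[0,0,0],[0,0,0],[0,0,0],[0,0,0],[0,0,0]],"roll":[0.06,0.06,0.06,0.06,0.06,0,0,0,0,0]}' 30
python3 -c "
from h import *
goto([.5057,.3631,.183]);st()"|grep -v clock
```

```text
clock: 28.4
tcp_pos: [0.5057, 0.3629, 0.1831]
ee_rot: [0.0, 0.977, 0.213, 0.0]
ft_force: [5.0, -1.1, -4.6]
finger_gap: 0.241
gripper_force: 30.0
dp [ 0.0001 -0.0001  0.0001] tooly -65.46 tilt 0.06
tcp_pos [0.5057 0.3629 0.1831]
ee_rot [2.000e-04 9.771e-01 2.126e-01 4.000e-04]
ft_force [ 5.0103 -1.1122 -4.5843]
ft_torque [-0.4444 -1.121   0.295 ]
finger_gap 0.2414
gripper_force 30.0009
q [ 6.0440e-01  4.2290e-01  1.5202e+00 -8.0000e-04  1.1979e+00  1.7471e+00]
```

```bash
python3 -m jog '{"hand":[0,0,0,0,0,0,0,0,0,0],"dp":[[0.0006,0.0003,0],[0,0,0],[0,0,0],[0,0,0],[0,0,0],[0,0,0],[0,0,0],[0,0,0],[0,0,0],[0,0,0]],"roll":[0,0.05,0.05,0.05,0.05,0.05,0.05,0,0,0]}' 30
python3 -c "
from h import *
st()"|tail -5
```

```text
clock: 29.4
tcp_pos: [0.5058, 0.3628, 0.1831]
ee_rot: [0.0, 0.998, 0.064, -0.0]
ft_force: [3.9, -2.1, -5.3]
finger_gap: 0.242
gripper_force: 30.0
ft_force [ 3.884  -2.1415 -5.2806]
ft_torque [-0.6368 -0.8923  0.2801]
finger_gap 0.2423
gripper_force 30.0002
q [ 6.0390e-01  4.2360e-01  1.5191e+00 -3.0000e-04  1.1994e+00  2.0462e+00]
```

```bash
python3 -m jog '{"hand":[0,0,0,0,0,0,0,0,0,0],"dp":[[0.0005,0.0003,0],[0,0,0],[0,0,0],[0,0,0],[0,0,0],[0,0,0],[0,0,0],[0,0,0],[0,0,0],[0,0,0]],"roll":[0,0.05,0.05,0.05,0.05,0.05,0.05,0.05,0.05,0]}' 30
python3 - <<'E'
from h import *
st(); a=snap('scene','s5.png')
u=proj('scene',[.505,.363,.12])[0].astype(int)
cv2.imwrite('pics/c5.png',cv2.resize(a[u[1]-60:u[1]+60,u[0]-60:u[0]+60],(600,600),interpolation=3)[:,:,::-1])
E
```

```text
clock: 30.4
tcp_pos: [0.506, 0.3626, 0.1831]
ee_rot: [0.0, 0.991, -0.135, -0.001]
ft_force: [3.1, -3.0, -4.7]
finger_gap: 0.239
gripper_force: 30.0
clock 30.4
tcp_pos [0.506  0.3626 0.1831]
ee_rot [ 3.000e-04  9.908e-01 -1.354e-01 -6.000e-04]
ft_force [ 3.1079 -3.0335 -4.707 ]
ft_torque [-0.5936 -0.5667  0.323 ]
finger_gap 0.2394
gripper_force 29.9999
q [6.0330e-01 4.2400e-01 1.5186e+00 3.0000e-04 1.2004e+00 2.4456e+00]
```

View pics/c5.png

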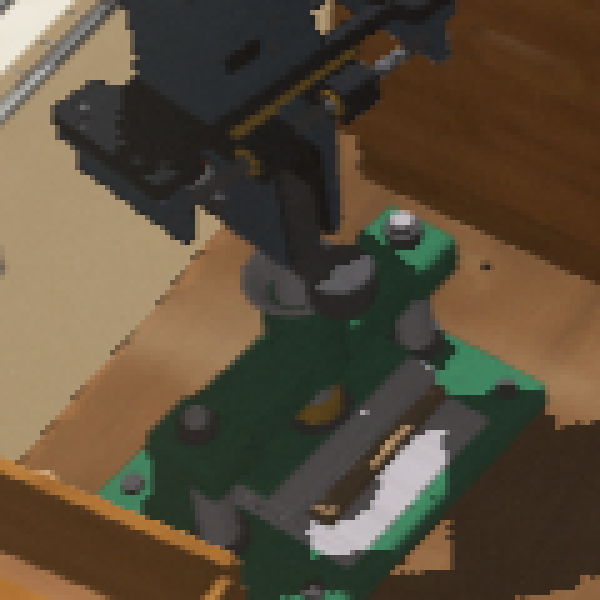

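163° wound with the torque still low, so the stop is further on and joint 6 is near its limit. I'll let go, rise, turn the tool back half a turn and grip again.

```bash
python3 -m jog '{"hand":[0.8,0.8,0.8,0.8,0.8,0.8,0.8,0.8,0.8,0.8],"dp":[[0,0,0],[0,0,0],[0,0,0],[0,0,0],[0,0,0],[0,0,-0.02],[0,0,-0.05],[0,0,0],[0,0,0],[0,0,0]],"roll":[0,0,0,0,0,0,0,-0.1,-0.14,-0.14]}' 30
python3 -m jog '{"hand":[0.8,0.8,0.8,0.8,0.8,0.8,0.8,0.8,0.8,0.8],"dp":[[0,0,0],[0,0,0],[0,0,0],[0,0,0],[0,0,0],[0,0,0],[0,0,0],[0,0,0],[0,0,0],[0,0,0]],"roll":[-0.145,-0.145,-0.145,-0.145,-0.145,-0.145,-0.145,-0.145,-0.145,-0.145]}' 30
python3 -m jog '{"hand":[0.8,0.8,0.8,0.8,0.8,0.8,0.8,0.8,0.8,0.8],"dp":[[0,0,0],[0,0,0],[0,0,0],[0,0,0],[0,0,0],[0,0,0],[0,0,0],[0,0,0],[0,0,0],[0,0,0]],"roll":[-0.145,-0.145,-0.145,-0.145,-0.145,-0.145,-0.145,-0.145,-0.15,0]}' 30
python3 -c "
from h import *
goto([.506,.362,.184]);st()"
```

```text
clock: 31.45
tcp_pos: [0.5064, 0.363, 0.2538]
ee_rot: [-0.0, 0.998, 0.057, 0.0]
ft_force: [0.0, 0.1, -0.3]
finger_gap: 0.799
gripper_force: 0.0
clock: 32.45
tcp_pos: [0.5063, 0.3629, 0.2533]
ee_rot: [-0.0, 0.71, 0.705, 0.0]
ft_force: [0.9, 0.9, -0.2]
finger_gap: 0.803
gripper_force: 0.0
clock: 33.45
tcp_pos: [0.5064, 0.3629, 0.2533]
ee_rot: [-0.0, 0.137, 0.991, 0.0]
ft_force: [0.2, 0.1, -0.2]
finger_gap: 0.796
gripper_force: 0.0
dp [ 0.0001 -0.001   0.0693] tooly 74.29 tilt 0.02
clock 33.45
tcp_pos [0.5064 0.3629 0.2533]
ee_rot [-1.000e-04  1.366e-01  9.906e-01  1.000e-04]
ft_force [ 0.2053  0.1181 -0.222 ]
ft_torque [ 0.0365  0.0004 -0.0232]
finger_gap 0.796
gripper_force 0.0
q [ 6.0320e-01  3.8280e-01  1.4048e+00  3.0000e-04  1.3540e+00 -6.9360e-01]
```

```bash
python3 -m jog '{"hand":[0.45,0.45,0.45,0.45,0,0,0,0,0,0],"dp":[[0,-0.0005,0.03],[0,0,0.03],[0,0,0.009],[0,0,0],[0,0,0],[0,0,0],[0,0,0],[0,0,0],[0,0,0],[0,0,0]],"roll":[0,0,0,0,0,0,0,0,0,0]}' 30
python3 -c "
from h import *
st()"|tail -5
```

```text
clock: 34.45
tcp_pos: [0.5069, 0.3626, 0.1858]
ee_rot: [0.001, 0.136, 0.991, 0.001]
ft_force: [0.5, -0.6, 6.5]
finger_gap: 0.246
gripper_force: 30.0
ft_force [ 0.4529 -0.5997  6.5244]
ft_torque [-0.2697  0.0758  0.1818]
finger_gap 0.2463
gripper_force 29.9977
q [ 6.0260e-01  4.2120e-01  1.5159e+00 -4.0000e-04  1.2018e+00 -6.9440e-01]
```

```bash
python3 -m jog '{"hand":[0,0,0,0,0,0,0,0,0,0],"dp":[[0,0,-0.0005],[0,0,0],[0,0,0],[0,0,0],[0,0,0],[0,0,0],[0,0,0],[0,0,0],[0,0,0],[0,0,0]],"roll":[0,0.05,0.05,0.05,0.05,0.05,0.05,0,0,0]}' 30
python3 -c "
from h import *
goto([.506,.362,.184]);st()"|grep -v clock
```

```text
clock: 35.45
tcp_pos: [0.5068, 0.3623, 0.1859]
ee_rot: [0.001, 0.283, 0.959, 0.0]
ft_force: [-0.4, -1.6, 4.8]
finger_gap: 0.244
gripper_force: 30.0
dp [ 0.0005 -0.0007  0.0019] tooly 57.18 tilt 0.11
tcp_pos [0.5068 0.3623 0.1859]
ee_rot [9.000e-04 2.825e-01 9.593e-01 4.000e-04]
ft_force [-0.3594 -1.5577  4.7979]
ft_torque [-0.3598 -0.0321  0.3304]
finger_gap 0.2441
gripper_force 29.9966
q [ 6.0260e-01  4.2130e-01  1.5157e+00 -1.0000e-03  1.2028e+00 -3.9490e-01]
```

```bash
python3 -m jog '{"hand":[0,0,0,0,0,0,0,0,0,0],"dp":[[0,0,-0.0003],[0,0,0],[0,0,0],[0,0,0],[0,0,0],[0,0,0],[0,0,0],[0,0,0],[0,0,0],[0,0,0]],"roll":[0,0.05,0.05,0.05,0.05,0.05,0.05,0,0,0]}' 30
python3 -c "
from h import *
goto([.506,.362,.184]);st()"|grep -v clock
```

```text
clock: 36.45
tcp_pos: [0.5064, 0.3623, 0.1859]
ee_rot: [0.001, 0.422, 0.907, 0.0]
ft_force: [-0.1, -0.9, 5.9]
finger_gap: 0.266
gripper_force: 30.0
dp [ 0.     -0.0005  0.0019] tooly 40.11 tilt 0.07
tcp_pos [0.5064 0.3623 0.1859]
ee_rot [6.000e-04 4.218e-01 9.067e-01 2.000e-04]
ft_force [-0.1386 -0.8982  5.9179]
ft_torque [-0.3616  0.1756  1.0093]
finger_gap 0.2656
gripper_force 30.0099
q [ 6.0300e-01  4.2120e-01  1.5156e+00 -9.0000e-04  1.2039e+00 -9.6700e-02]
```

The torque has jumped to 1.0 N m and the pads are starting to twist on the hub, so this is the solid stop. I'll ease the twist and let go straight up.

```bash
python3 -m jog '{"hand":[0,0,0,0,0,0,0,0,0,0],"dp":[[0,0,0],[0,0,0],[0,0,0],[0,0,-0.0005],[0,0,0],[0,0,0],[0,0,0],[0,0,0],[0,0,0],[0,0,0]],"roll":[-0.03,-0.03,-0.03,0,0,0,0,0,0,0]}' 20
python3 -c "
from h import *
st()"|tail -5
```

```text
clock: 37.45
tcp_pos: [0.5062, 0.3625, 0.1859]
ee_rot: [-0.0, 0.382, 0.924, 0.0]
ft_force: [-1.1, -0.1, 5.6]
finger_gap: 0.262
gripper_force: 20.0
ft_force [-1.1294 -0.1061  5.59  ]
ft_torque [-0.1228  0.2794  0.1532]
finger_gap 0.2617
gripper_force 20.0078
q [ 6.0280e-01  4.2140e-01  1.5154e+00  5.0000e-04  1.2046e+00 -1.8400e-01]
```

```bash
python3 -m jog '{"hand":[0.8,0.8,0.8,0.8,0.8,0.8,0.8,0.8,0.8,0.8],"dp":[[0,0,0],[0,0,0],[0,0,0],[0,0,0],[0,0,0],[0,0,-0.02],[0,0,-0.05],[0,0,-0.05],[0,0,-0.05],[0,0,0]],"roll":[0,0,0,0,0,0,0,0,0,0]}' 20
python3 - <<'E'
from h import *
st(); a=snap('scene','s6.png')
u=proj('scene',[.505,.363,.12])[0].astype(int);print(u,proj('scene',[.5055,.363,.2]))
cv2.imwrite('pics/c6.png',cv2.resize(a[u[1]-60:u[1]+60,u[0]-60:u[0]+60],(600,600),interpolation=3)[:,:,::-1])
E
```

```text
clock: 38.45
tcp_pos: [0.5083, 0.3637, 0.3641]
ee_rot: [0.004, 0.382, 0.924, 0.007]
ft_force: [0.3, 1.0, 0.3]
finger_gap: 0.798
gripper_force: 0.0
clock 38.45
tcp_pos [0.5083 0.3637 0.3641]
ee_rot [0.0043 0.382  0.9241 0.0067]
ft_force [0.2844 1.0027 0.3294]
ft_torque [-0.0454  0.0238  0.0181]
finger_gap 0.7985
gripper_force 0.0
q [ 6.0270e-01  3.4870e-01  1.1876e+00  2.0000e-04  1.5894e+00 -1.8430e-01]
[204 260] [[200.10429428 237.04473471]]
```

View pics/c6.png

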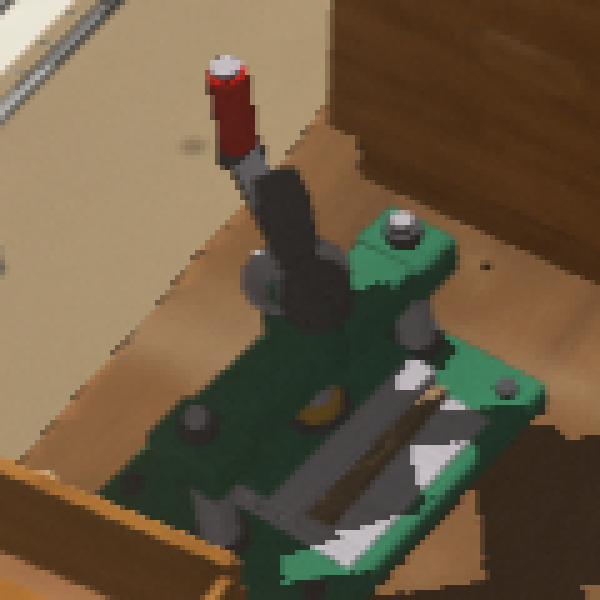

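Run:
```python
from h import *
p=at_z('scene',(144+227/5-.4,200+60/5-.4),.214); d=p-[.5055,.363]; print(p,np.hypot(*d),np.degrees(np.arctan2(d[1],d[0])))
hubt=at_z('scene',(144+287/5,200+172/5),.2);print(hubt)
```

```text
[0.569  0.3111] 0.0820113406792012 -39.25991349884947
[0.5076 0.3541]
```

The crank stands upright and seated with its arm just above the rim, the handle is swung round to about (227,60) in the crop, and the gripper is clear. The handle's angle agrees with about 185° of winding. Torque rose from 0.22 to 0.33 N m over the spring zone and then jumped to 1.0 N m at the stop. Handing in.

```bash
python3 -c "
from bench import env
print(env.sign_off())"
```

```text
the job is handed in; nothing more can be done
None
```

The job is handed in: the crank is seated in the press, wound about 185° clockwise to a hard stop (the wrist torque jumped to 1.0 N m), and let go upright at 38.5 s. The clamping force itself was not measured, and sign-off returned no verdict.

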